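# Shim the rocking bench scale

## Robot

A 6-joint arm with a two-finger parallel gripper is mounted at the origin on the work surface. World frame = base frame: x ahead of the robot, y to its left, z up, the work surface at z = 0. Lengths are in m, angles in rad, forces in N, time in s.
With the tool pointing down it reaches from about 0.3 to 0.85 m from the base axis. Payload 4.2 kg.
Tool frame: the origin (TCP) lies midway between the tips of the shut fingers; the grasp point (between the pads) lies 19 mm behind it; z points along the fingers, x is the direction in which the jaws open and shut, and the axes are right-handed (so a half turn about z gives the same grasp; the last joint's range is limited). The gripper opens to 91 mm and grips with 3 to 60 N. Pads are 32 mm wide; open, the fingers measure 118 mm over their backs; the gripper's body (76 mm by 178 mm) begins 60 mm behind the grasp point.
Start: joints at [-1.166, 0.32, 1.565, -0, 1.257, -0.02], TCP at [0.237, -0.524, 0.214] pointing down, gripper open.
Joint ranges: [-3.11, 3.11], [-0.84, 2.01], [0.21, 2.61], [-1.34, 4.49], [0.05, 2.63], [-2.56, 2.56]. Speed limits (rad/s): [2.57, 2.57, 3.14, 3.14, 3.14, 3.14].

## Interface

Orientations are given as a unit quaternion [w, x, y, z].
In Python, from workcell import bot gives the robot as it stands. Calls block until the motion is done:
- bot.goto(position, orientation): joint-space move of the TCP to a pose.
- bot.move_straight(position, speed=0.15, attitude=None, force_limit=None): straight line of the TCP; attitude=None keeps the orientation; speed is the mean speed in m/s. With force_limit (N) it stops when the force on the tool has changed by that much, and returns True; else False.
- bot.goto_joints(angles): joint-space move.
- bot.move_gripper(opening): finger opening in m; the grip force is fixed at half the most; returns when the fingers have stopped.
- bot.sleep(seconds).
- bot.ik(position, orientation): joint angles nearest the present ones, or None.
- bot.observe(): the state.
- bot.capture(name): name is "scene" or "top"; returns the picture (400x640x3 uint8, blue, green, red); there is no depth.
- bot.calibration(name): a dict with "K" (3x3 intrinsics, pixels), "k1" (the pictures are not rectified: a ray, as slopes to the right and down, at radius r is drawn at 1 + k1 r^2 times it, then the intrinsics apply), "cam_to_world" (4x4, takes a point from camera to world coordinates). Camera axes: x right, y down, z forward; pixel columns grow to the right and rows downward; lengths in m; the calibration is good to about 2 mm. A picture is of the moment at which its call begins. calibration takes no time and is no camera call.
A pose or a line that the arm cannot do raises bot.PlanningError and nothing moves.
- bot.close_job(): hands the job in, once; it reports no verdict.
The state is a dict: "time_s": time; "joint_positions": joint angles; "qd": joint speeds; "effort": joint torques, N m; "tool_pos": TCP position; "eef_rot": TCP orientation; "contact_force": force on the tool from outside, world axes, zero at the start; "ft_torque": the same for the moment, N m; "gripper_width": finger opening in m.
Only numpy, scipy, OpenCV 4.12 (cv2) and the standard library are available. Lean on these libraries where they do the work, as an engineer would, in place of code of your own. Each camera call takes 0.05 s, during which the arm holds its last target. There are 200 camera calls.

## Task

The bench scale on the packing shelf rocks because the foot at its far right corner (seen from the robot) is too short. Without picking anything up, push the wooden wedge, thin end first, under that foot until the scale sits level and no longer rocks; then press down on the weighing plate above that foot to check that it stays firm, and move clear. Leave everything else where it is.

Things in the scene. Friction and masses are not known exactly. Their poses are not given: they have to be found in the camera images.
- scale: grey bench scale, 220 x 260 mm, plate top 70 mm and housing underside 22 mm above the table when level; a display on a post (185 mm) at its near left corner. It cannot slide, only rock. Origin on the table under its centre; x to its far side, y to its left, z up. Four rubber half-ball feet, 20 mm radius, at x = +-85, y = +-105 mm; the far right one is 8 mm short
- scale_lean (a joint): lean of the scale towards its short foot, rad: 0 = level (hard stop, the other feet down), 0.060 = short foot on the table, where its weight (4 to 8 N on that foot) keeps it at the start. It rocks about the line through its far left and near right feet; each mm that the short foot is raised takes off 0.0075
- short_foot (a point): lowest point of the short foot (at x = 85, y = -105 mm of the scale); 8 mm above the table when the scale is level. Axes as the scale's
- press_point (a point): point on top of the weighing plate straight above the short foot, 25 mm in from both edges; 70 mm above the table when level. Axes as the scale's
- wedge: loose plain wooden wedge lying flat, 120 x 50 mm, 90 g; the top rises from 1.5 mm at the thin end (+x) to 19.5 mm at the square blunt end (-x). Origin: centre of the underside, z up. It starts right of the scale, thin end 35 to 80 mm from the short foot and facing it. Level when the foot is about 43 mm in from the thin end; going in takes 5 to 20 N; friction keeps it there
- wedge_tip (a point): middle of the wedge's thin end, on the underside
- wedge_heel (a point): middle of the wedge's blunt upright end face, 10 mm above the underside
- flat_block: bystander: wooden flat block of even thickness, 100 x 45 x 12 mm, origin at the centre of its underside; it is not the wedge
- cap: bystander: black round plastic cap, 48 mm across the flange, 16 mm high, origin at the centre of its underside
- screwdriver: bystander: screwdriver with a black handle, lying on the table, about 200 mm long and at most 35 mm high
- driver: bystander: yellow and black cordless driver standing on its battery, 195 mm tall, origin at the centre of its underside
- battery: bystander: red tool battery, 75 x 60 x 57 mm, origin at the centre of its underside
There are look-alikes about, which are no part of the job. Leave any orange or yellow look-alike of the wedge alone.

How it is judged:
On the way, in this order (a step that is already met when the one before it is completed fails the run):
1. the wedge is under the short foot and the scale sits level on it (value of joint scale_lean below 0.01 rad and x of short_foot in the frame of wedge between -0.04 and 0.05 m and y of short_foot in the frame of wedge between -0.023 and 0.023 m and contact force between wedge and scale above 1 N), for 0.3 s.
2. the plate is pressed above the short foot with at least 3 N and the scale stays level (contact force between the fingers and scale above 3 N and horizontal distance between the grasp point and press_point below 0.06 m and height (world z) of the grasp point above 0.06 m and value of joint scale_lean below 0.014 rad), for 0.2 s.
At the end, for the whole second after the job is handed in: The wedge lies flat and at rest, the short foot stands on it (within 23 mm of its centre line, over 1 N), lean under 0.012 rad. Before: lean under 0.010 rad for 0.3 s, then a press over 3 N for 0.2 s within 60 mm of the point above the foot, lean under 0.014 rad (value of joint scale_lean below 0.012 rad and x of short_foot in the frame of wedge between -0.04 and 0.05 m and y of short_foot in the frame of wedge between -0.023 and 0.023 m and contact force between wedge and scale above 1 N and angle between wedge's own z axis and vertical below 0.1 rad and linear speed of wedge below 0.02 m/s and height (world z) of wedge below 0.01 m); the robot touches nothing.
It fails at once if the wedge is lifted off the table or tipped up (height (world z) of wedge above 0.02 m or angle between wedge's own z axis and vertical above 0.4 rad).
It fails at once if another thing is moved by more than 25 mm (distance of any of flat_block, cap, screwdriver, driver, battery from where it was at the start of the episode above 0.025 m).
It also fails if it takes over 58 s, if anything falls off the work surface, if the arm or the gripper's body presses on something with over 40 N, if the wrist force passes 120 N, or if a joint passes its speed limit or range.

## Working session

There is one attempt and no reset: what is moved stays moved. The work goes in short steps, each a Python script; the robot and the scene stay as the last script left them, time stands still between calls to the robot, and variables do not carry over. Pictures are saved under pics/ and viewed, about 8 in all and at most 12, crops included, and the job is handed in when it is done.

```bash
mkdir -p pics
cat > h.py <<'E'
import numpy as np, cv2
from workcell import bot
def ray(name,px):
    c=bot.calibration(name);K=np.array(c["K"]);T=np.array(c["cam_to_world"])
    u=np.array(px,float);d=np.array([(u[0]-K[0,2])/K[0,0],(u[1]-K[1,2])/K[1,1]]);s=d.copy()
    for _ in range(20): s=d/(1+c["k1"]*(s@s))
    return T[:3,3],T[:3,:3]@np.array([s[0],s[1],1])
def at(name,px,z):
    o,d=ray(name,px);return (o+d*(z-o[2])/d[2])
def proj(name,P):
    c=bot.calibration(name);K=np.array(c["K"]);T=np.array(c["cam_to_world"])
    p=T[:3,:3].T@(np.array(P)-T[:3,3]);s=p[:2]/p[2];s=s*(1+c["k1"]*(s@s))
    return [K[0,0]*s[0]+K[0,2],K[1,1]*s[1]+K[1,2]]
E
python3 - <<'E'
from h import *
for n in("scene","top"):
    cv2.imwrite(f"pics/{n}0.png",bot.capture(n)); print(n,bot.calibration(n))
print(bot.observe())
E
```

```text
scene {'K': array([[368.29930628,   0.        , 318.25159897],
       [  0.        , 368.29930628, 187.60542457],
       [  0.        ,   0.        ,   1.        ]]), 'k1': -0.02501354408707419, 'cam_to_world': array([[-0.24768932,  0.52872392, -0.81185036,  1.49731771],
       [ 0.96860298,  0.15365346, -0.19544532,  0.23922147],
       [ 0.021407  , -0.8347704 , -0.55018189,  0.69973675],
       [ 0.        ,  0.        ,  0.        ,  1.        ]])}
top {'K': array([[403.76230587,   0.        , 313.81623145],
       [  0.        , 403.76230587, 200.35775076],
       [  0.        ,   0.        ,   1.        ]]), 'k1': -0.0391993828712571, 'cam_to_world': array([[-1.55260684e-02, -9.93378524e-01,  1.13833430e-01,
         4.39569038e-01],
       [-9.99849053e-01,  1.63125731e-02,  5.98097529e-03,
        -3.85701418e-04],
       [-7.79828855e-03, -1.13723386e-01, -9.93481846e-01,
         1.09060562e+00],
       [ 0.00000000e+00,  0.00000000e+00,  0.00000000e+00,
         1.00000000e+00]])}
{'time_s': 0.1, 'joint_positions': array([-1.16599684e+00,  3.20236928e-01,  1.56551888e+00, -1.74499813e-05,
        1.25738485e+00, -1.99907530e-02]), 'qd': array([ 0.00046681,  0.00012436, -0.00375982, -0.00049528,  0.0009491 ,
       -0.00129458]), 'effort': array([ 2.74403565e-04, -4.13331521e+01, -2.32509989e+01,  7.28624873e-02,
        4.22004447e-02, -4.47728485e-05]), 'tool_pos': array([ 0.2368056 , -0.52350134,  0.21321401]), 'eef_rot': array([-4.25668176e-04,  8.40277854e-01, -5.42155447e-01, -6.46496849e-04]), 'contact_force': array([ 0.04626698, -0.59684268,  0.01625908]), 'ft_torque': array([ 0.01901173,  0.04508543, -0.01064406]), 'gripper_width': 0.09122406200701665}
```

View pics/scene0.png

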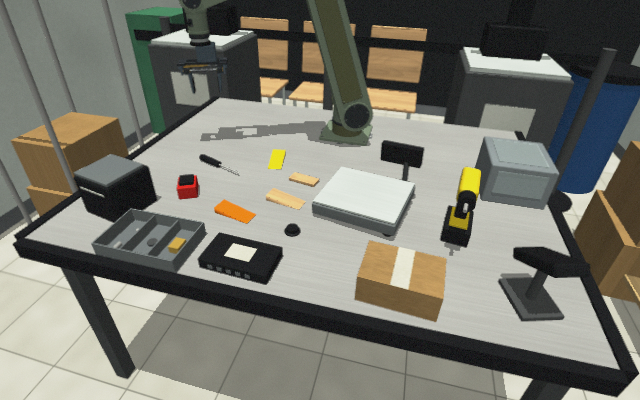

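View pics/top0.png

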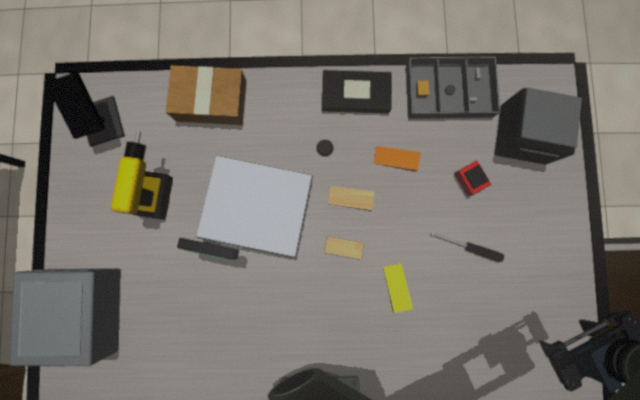

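Candidates: wood piece at top (352,198) / scene (285,198), and wood piece at top (344,247) / scene (304,180). The orange piece (397,158) and the yellow one (398,288) are look-alikes to leave alone. The first is longer and nearer the far right corner, so I'll confirm it in one enlarged crop.

Run:
```python
import cv2,numpy as np
a=cv2.imread("pics/scene0.png")[165:245,255:415]; b=cv2.imread("pics/top0.png")[150:270,190:390]
a=cv2.resize(a,None,fx=5,fy=5,interpolation=2)[:,:800]; b=cv2.resize(b,None,fx=4,fy=4,interpolation=2)
cv2.imwrite("pics/c1.png",a);cv2.imwrite("pics/c2.png",b)
```

```text
(no output)
```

View pics/c1.png

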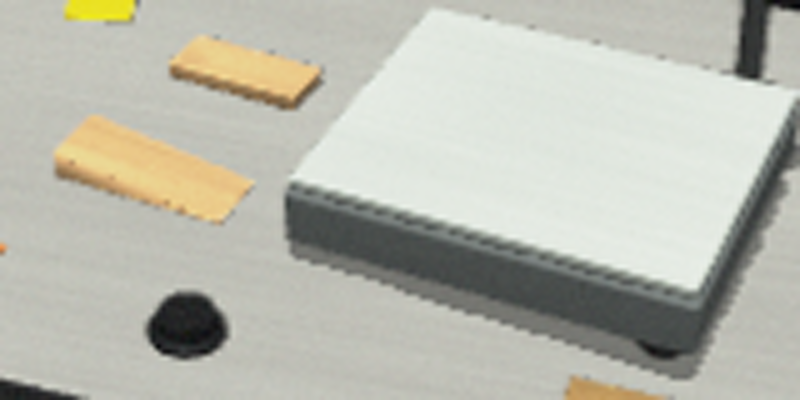

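View pics/c2.png

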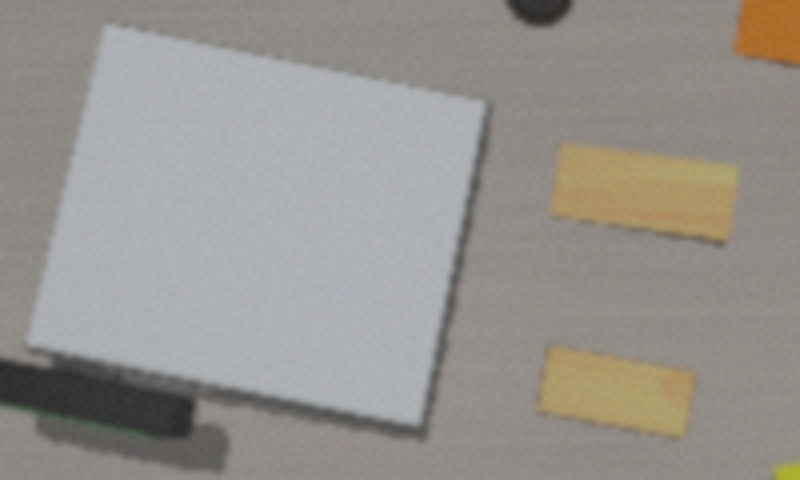

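```bash
cat > fit.py <<'E'
from h import *
from scipy.optimize import least_squares
from scipy.spatial.transform import Rotation as R
def crop(p): return (np.array(p)+.5)/4-.5+[190,150]
def pose(q,P): c,s=np.cos(q[2]),np.sin(q[2]); return np.array([q[0]+c*P[0]-s*P[1],q[1]+s*P[0]+c*P[1],P[2]])
def fit(M,U,q0):
    f=lambda q:np.ravel([np.array(proj("top",pose(q,m)))-u for m,u in zip(M,U)])
    r=least_squares(f,q0); return r.x,np.abs(r.fun).max()
def wedge(U,q0):
    M=[(.06,.025,.0015),(.06,-.025,.0015),(-.06,.025,.0195),(-.06,-.025,.0195)]
    return fit(M,U,q0)
E
python3 - <<'E'
from fit import *
# lean about the line (85,105)-(-85,-105), short foot down
ax=np.array([85,105,0])/np.hypot(85,105); o=np.array([0,0,0.0])
Rm=R.from_rotvec(ax*.06)
M=[(.11,.13,.07),(.11,-.13,.07),(-.11,-.13,.07),(-.11,.13,.07)]
ML=[Rm.apply(m) for m in M]; print(np.round(ML,4))
U=[crop(p) for p in((105,25),(487,101),(422,427),(28,347))]
q,e=fit(ML,U,[.45,.15,-.2]); print("scale",q,e)
sf=pose(q,(.085,-.105,0)); print("foot",sf,"press",pose(q,(.085,-.105,.07)))
for yaw in(1.4,):
    # thin end towards +y ; wedge y axis points to -x(world): thin near = +y
    U=[crop(p) for p in((552,215),(562,144),(725,241),(740,165))]
    w,e=wedge(U,[.45,-.1,yaw]); print("wedge",w,e)
tip=pose(w,(.06,0,0));heel=pose(w,(-.06,0,.01));print(tip,heel,np.linalg.norm(tip-sf))
c,s=np.cos(w[2]),np.sin(w[2]);d=sf[:2]-w[:2];print("foot in wedge",c*d[0]+s*d[1],-s*d[0]+c*d[1])
print("cap",at("top",(325,148),.008),"orange",at("top",(397,158),.01),"flat",at("top",(344,247),.012))
E
```

```text
[[ 0.1133  0.1274  0.0697]
 [ 0.113  -0.1325  0.0598]
 [-0.1067 -0.1326  0.0701]
 [-0.1065  0.1272  0.0799]]
scale [ 0.54412196  0.15943167 -0.20953437] 1.9446030964205647
foot [0.60542236 0.03904786 0.        ] press [0.60542236 0.03904786 0.07      ]
wedge [ 0.56976779 -0.09311982  1.39655838] 0.9136197649626183
[ 0.58016925 -0.03402828  0.        ] [ 0.55936633 -0.15221136  0.01      ] 0.0773165074835364
foot in wedge 0.13634751268349066 -0.012202443873912065
cap [ 0.70753633 -0.02676091  0.008     ] orange [ 0.67595114 -0.22258679  0.01      ] flat [ 0.43724776 -0.07206392  0.012     ]
```

The crop confirms it. The piece at top (352,198) tapers to nothing on the scale side and is thick at the right end; the other piece has even thickness. I'll refit the scale with the plate size left free, then go behind the heel.

```bash
cat >> fit.py <<'E'
def down(xdir): # tool pointing down, jaw axis along angle xdir
    c,s=np.cos(xdir),np.sin(xdir); m=np.array([[c,s,0],[s,-c,0],[0,0,-1]]).T
    q=R.from_matrix(m).as_quat(); return q[[3,0,1,2]]
E
python3 - <<'E'
from fit import *
ax=np.array([85,105,0])/np.hypot(85,105); Rm=R.from_rotvec(ax*.06)
U=[crop(p) for p in((105,25),(487,101),(422,427),(28,347))]
def f(p): return np.ravel([np.array(proj("top",pose(p,Rm.apply((sx*p[3],sy*p[4],.07)))))-u for (sx,sy),u in zip(((1,1),(1,-1),(-1,-1),(-1,1)),U)])
r=least_squares(f,[.54,.16,-.2,.11,.13]);q=r.x;print(q,np.round(r.fun,2)); print("foot",pose(q,(.085,-.105,0)))
w=1.3966; a=np.array([np.cos(w),np.sin(w)]); heel=np.array([.5594,-.1522])
best=None
for xd in(w+np.pi/2,w-np.pi/2):
    o=down(xd); p=heel-a*.036
    j=bot.ik([*p,.15],o); print(xd,j)
    if j is not None and (best is None or abs(j[5])<abs(best[0][5])): best=(j,o,p)
j,o,p=best
bot.move_gripper(.016)
bot.goto([*p,.15],o); bot.move_straight([*p,.008],.1)
s=bot.observe();print(s["tool_pos"],s["time_s"],s["contact_force"],s["gripper_width"],o)
E
```

```text
[ 0.54384646  0.15943254 -0.20963905  0.10627564  0.12611843] [ 0.07 -0.01  0.07  0.04 -0.05 -0.15 -0.09  0.12]
foot [0.60513426 0.03904232 0.        ]
2.967396326794897 None
-0.1741963267948965 [-3.46747554e-01  3.80087564e-01  1.64106711e+00 -4.44089210e-16
  1.12043798e+00 -1.72551227e-01]
[ 0.55364252 -0.18782723  0.00863538] 4.5667 [ 0.42245839 -0.75871235 -0.44369021] 0.016059669211267797 [ 0.          0.99620935 -0.08698808  0.        ]
```

Run:
```python
from fit import *
w=1.3966; a=np.array([np.cos(w),np.sin(w)]); heel=np.array([.5594,-.1522])
p=heel-a*.016; bot.move_straight([*p,.008],.06)
d=np.array([.605-.5802,.039+.034]);d/=np.linalg.norm(d)
p=p+d*.055; bot.move_straight([*p,.008],.05)
s=bot.observe();print(s["tool_pos"],s["time_s"],s["contact_force"])
t=bot.capture("top");c=bot.capture("scene");cv2.imwrite("pics/top1.png",t)
t=cv2.resize(t[150:250,270:390],None,fx=5,fy=5,interpolation=2);c=cv2.resize(c[165:245,235:355],None,fx=5,fy=5,interpolation=2)
cv2.imwrite("pics/m1.png",t);cv2.imwrite("pics/m2.png",c)
```

```text
[ 0.57428474 -0.11606829  0.00804315] 6.3 [-0.64621177  0.4381342   0.35639557]
```

View pics/m1.png

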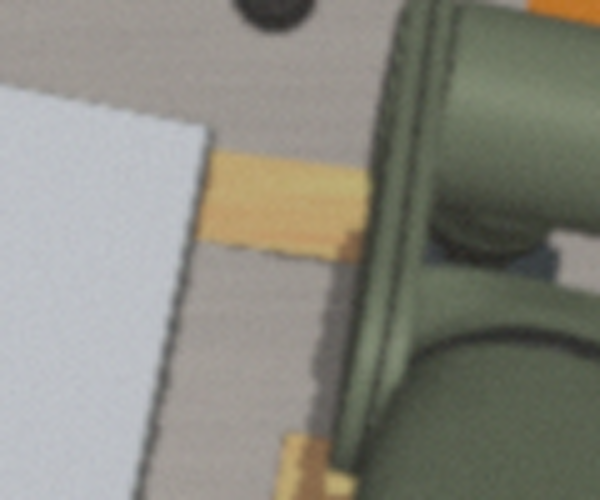

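View pics/m2.png

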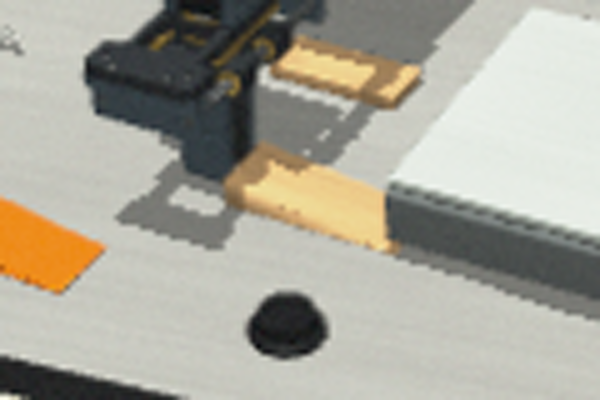

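m1 shows the wedge's far edge running (215,152)→(365,172) and its near edge (200,240)→(335,260), with the tip just under the plate's right edge. In m2 the wedge lies flat against both fingers. I'll compute heading and lateral offset.

Run:
```python
from fit import *
w=1.3966; foot=np.array([.6051,.0390]); tcp=np.array([.5743,-.1161])
c5=lambda p:(np.array(p)+.5)/5-.5+[270,150]
P=[]
for p in((215,152),(365,172),(200,240),(335,260)):
    h=.008
    for _ in range(5):
        X=at("top",c5(p),h)[:2]; a=np.array([np.cos(w),np.sin(w)]); s=(X-tcp)@a-.016
        h=.0195-.15*np.clip(s,0,.12)
    P.append(X); print(X,h)
for i in(0,2):
    e=P[i]-P[i+1]; print("heading",np.arctan2(e[1],e[0]))
n=np.array([-np.sin(w),np.cos(w)])
print("lat of edges rel foot",[(x-foot)@n for x in P])
```

```text
[0.62024118 0.00861698] 0.002281215025109213
[ 0.60593978 -0.07213692] 0.014582783039113405
[0.57200127 0.01749817] 0.0022233135481937935
[ 0.55864986 -0.05499147] 0.013279306860974132
heading 1.3955151662845142
heading 1.388653916056824
lat of edges rel foot [np.float64(-0.02017791997002285), np.float64(-0.020088952230222293), np.float64(0.02887119022844058), np.float64(0.02945688156164851)]
```

Run:
```python
from fit import *
w=1.3966; a=np.array([np.cos(w),np.sin(w)]); n=np.array([-a[1],a[0]])
p0=np.array([.5743,-.1160])
p=p0+a*.020-n*.0035; bot.move_straight([*p,.008],.04)
b=p
for k,l in enumerate((.006,.012,.018,.024,.030,.034,.038,.042,.045,.048)):
    hit=bot.move_straight([*(b+a*l),.008],.03,force_limit=30)
    s=bot.observe();print(l+.02,np.round(s["tool_pos"],4),np.round(s["contact_force"],1),round(s["contact_force"][:2]@a,1),round(s["time_s"],1),hit)
    if hit or s["contact_force"][:2]@a<-32: break
t=bot.capture("top");c=bot.capture("scene");cv2.imwrite("pics/top2.png",t);cv2.imwrite("pics/scene2.png",c)
t=cv2.resize(t[150:250,270:390],None,fx=4,fy=4,interpolation=2);c=cv2.resize(c[165:265,255:375],None,fx=4,fy=4,interpolation=2)
cv2.imwrite("pics/n.png",np.vstack([t[:290],c[:300]]))
```

```text
0.026000000000000002 [ 0.5821 -0.093   0.0081] [-2.1 -9.5 -0.1] -9.8 7.4 False
0.032 [ 0.5832 -0.087   0.0081] [-2.3 -9.1  0.2] -9.3 7.8 False
0.038 [ 0.5842 -0.0811  0.0081] [-1.4 -9.   1.4] -9.1 8.1 False
0.044 [ 0.5852 -0.0751  0.0081] [-1.9 -9.   0.7] -9.2 8.5 False
0.05 [ 0.5862 -0.0692  0.0081] [-1.5 -8.7  0.7] -8.8 8.8 False
0.054000000000000006 [ 0.5869 -0.0652  0.0081] [-2.2 -8.3  1. ] -8.6 9.1 False
0.057999999999999996 [ 0.5876 -0.0613  0.0081] [-1.1 -8.5  1.2] -8.5 9.4 False
0.062 [ 0.5883 -0.0573  0.0081] [-1.6 -8.5  0.2] -8.7 9.7 False
0.065 [ 0.5888 -0.0543  0.0081] [-1.4 -8.   1.7] -8.1 9.9 False
0.068 [ 0.5893 -0.0515  0.0081] [-1.5 -8.7  0.6] -8.8 10.2 False
```

View pics/n.png

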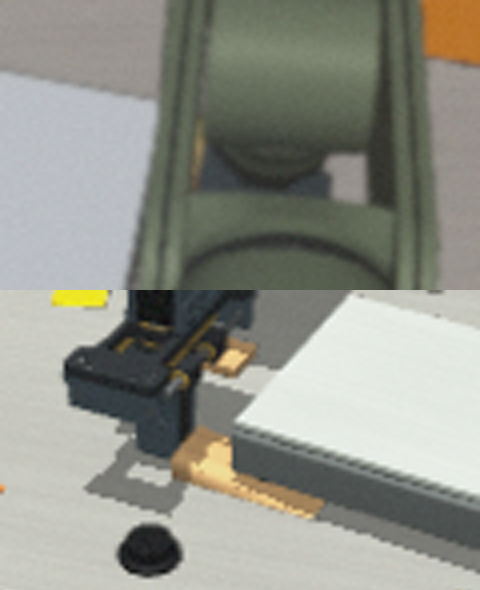

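Force has been a steady ~9 N since first contact, so there is no level stop yet. I'll continue until it rises.

Run:
```python
from fit import *
w=1.3966; a=np.array([np.cos(w),np.sin(w)])
b=bot.observe()["tool_pos"][:2]
for l in np.arange(.0015,.0165,.0015):
    hit=bot.move_straight([*(b+a*l),.008],.02,force_limit=25)
    s=bot.observe();f=s["contact_force"][:2]@a;print(round(l*1e3+68,1),np.round(s["tool_pos"],4),round(f,1),round(s["time_s"],1),hit)
    if hit or f<-22: break
cv2.imwrite("pics/scene3.png",bot.capture("scene"))
A=cv2.imread("pics/scene0.png");B=cv2.imread("pics/scene3.png")
for nme,I in(("before",A),("after",B)):
    cv2.imwrite(f"pics/{nme}.png",I)
```

```text
69.5 [ 0.5893 -0.0515  0.0081] -7.8 10.5 False
71.0 [ 0.5893 -0.0514  0.0081] -11.6 10.8 False
72.5 [ 0.5893 -0.0513  0.0081] -16.6 11.0 False
74.0 [ 0.5894 -0.0512  0.0082] -22.0 11.3 False
```

The arm is stalled with force rising to 22 N. The tip is ~44 mm past the foot, which agrees with the level position. I'll back off, go over the press point, and look before pressing.

Run:
```python
from fit import *
w=1.3966; a=np.array([np.cos(w),np.sin(w)])
b=bot.observe()["tool_pos"][:2]
p=b-a*.04
bot.move_straight([*p,.01],.06); bot.move_straight([*p,.2],.15)
bot.move_straight([.40,-.25,.25],.25)
s=bot.observe();print(s["tool_pos"],s["time_s"])
t=bot.capture("top");cv2.imwrite("pics/top4.png",t);c=bot.capture("scene");cv2.imwrite("pics/scene4.png",c)
t=cv2.resize(t[150:270,190:390],None,fx=4,fy=4,interpolation=2);cv2.imwrite("pics/c4.png",t)
```

```text
[ 0.40026942 -0.24955568  0.24972572] 14.775
```

View pics/c4.png

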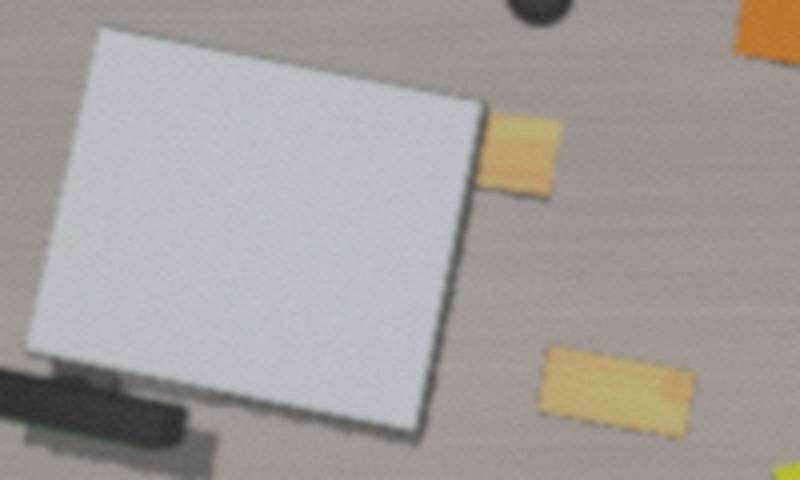

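The plate corners are now at (100,28), (484,101), (417,432) and (27,352). The wedge heel corners are at (561,122) and (551,196). I'll fit the lean and offset, then press.

Run:
```python
from fit import *
ax=np.array([85,105,0])/np.hypot(85,105)
U=[crop(p) for p in((100,28),(484,101),(417,432),(27,352))]
def f(p): return np.ravel([np.array(proj("top",pose([.54385,.15943,-.2096],R.from_rotvec(ax*p[0]).apply((sx*.1063,sy*.1261,.07)))))-u for (sx,sy),u in zip(((1,1),(1,-1),(-1,-1),(-1,1)),U)])
r=least_squares(f,[.03]);print("lean",r.x,np.round(r.fun,2))
h1=at("top",crop((561,122)),.0195)[:2];h2=at("top",crop((551,196)),.0195)[:2]
n=(h2-h1)/np.linalg.norm(h2-h1);a=np.array([n[1],-n[0]]);c=(h1+h2)/2+a*.06;d=np.array([.6051,.0390])-c
print("heel w",np.linalg.norm(h2-h1),"heading",np.arctan2(a[1],a[0]),"foot in wedge",d@a,d@n)
o=down(-.1742)
bot.move_gripper(0.0)
bot.move_straight([.605,.039,.2],.2); bot.move_straight([.605,.039,.085],.1)
hit=bot.move_straight([.605,.039,.062],.015,force_limit=8)
s=bot.observe();print(hit,s["tool_pos"],s["contact_force"],s["time_s"])
bot.sleep(.5)
s=bot.observe();print(s["tool_pos"],s["contact_force"])
```

```text
lean [0.00524432] [ 0.14  0.14 -0.29  0.28  0.02 -0.41 -0.08  0.02]
heel w 0.050494138621517824 heading 1.4180570262663827 foot in wedge 0.014309017972651562 -0.0025105216176983945
True [0.60494098 0.03899251 0.0703073 ] [-0.27165457  0.06650391  3.83106225] 19.525
[0.60491947 0.03901573 0.07031328] [-0.49759417 -0.69833408  4.94356512]
```

Contact is at z = 70.3 mm, so the plate is level. At ~4–5 N the margin over 3 N is thin, so I'll press a little harder, then clear.

Run:
```python
from fit import *
z=.0703
for k in range(8):
    z-=.001; bot.move_straight([.605,.039,z],.01)
    s=bot.observe();print(round(z,4),s["tool_pos"][2],s["contact_force"][2])
    if s["contact_force"][2]>10: break
for _ in range(5):
    bot.sleep(.15);s=bot.observe();print(s["tool_pos"][2],s["contact_force"][2])
bot.move_straight([.605,.039,.2],.1); bot.move_straight([.40,-.25,.25],.25)
bot.sleep(.5); print(bot.observe()["time_s"])
t=bot.capture("top");t=cv2.resize(t,None,fx=1.25,fy=1.25); cv2.imwrite("pics/end.png",t)
```

```text
0.0693 0.07030763328796132 7.543868784809945
0.0683 0.07028218937339088 12.937363885445896
0.07027832817307811 13.634392901599703
0.0702686393768393 13.892981338031609
0.07026798281090603 12.943275571085442
0.07027024663350884 12.916081780566069
0.0702649389619134 13.290840986708842
24.825
```

View pics/end.png

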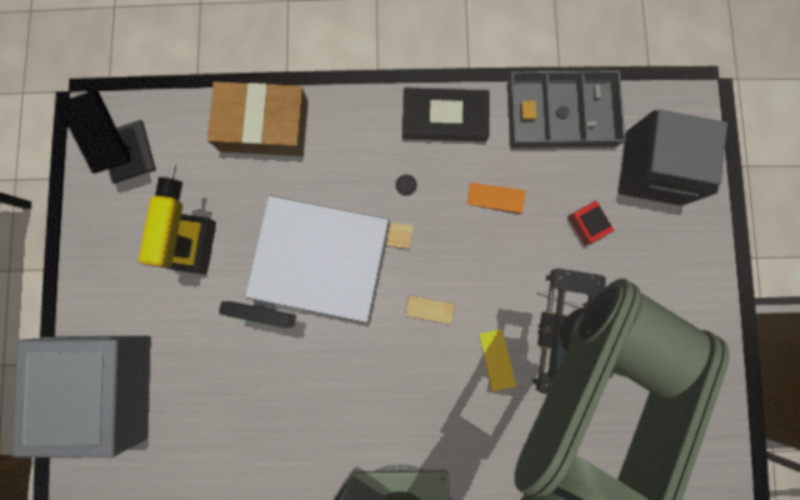

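The final view shows the wedge still under the far right corner at (400,235) and the gripper clear. The other objects look unmoved, though the screwdriver is hidden under the arm, which passed well above it. Handing in.

```bash
python3 -c "
from workcell import bot
print(bot.close_job(), bot.observe()['time_s'])"
```

```text
the job is handed in; nothing more can be done
the job is handed in; nothing more can be done
```

The wedge is under the short foot, the scale sits level and held firm when pressed. I handed the job in after about 25 s of the 58 s allowed.

- **Push:** I pushed the wooden wedge thin end first from its heel. It went in at about 9 N, then the arm stalled and the force rose to 22 N with the tip about 44 mm past the foot. That agrees with the expected 43 mm for level.
- **Position and lean:** The camera fit puts the foot at x = +14 mm, y = −3 mm in the wedge's frame. It gave a lean of about 0.005 rad, which is within its pixel noise.
- **Press:** I pressed right above the foot with about 13 N for over 0.7 s. The fingers stayed at z = 70.3 mm and moved less than 0.1 mm, so the plate did not give.
- **Clear:** The arm then moved away. In the last picture the wedge was still in place, and the other objects I could see looked unmoved.
- **Not checked:** The screwdriver was hidden under the arm in the last picture, so I could not see it there. The arm only passed well above it, and no check failed.

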